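Sort the returned cans and hairbrushes at the packing bench

TASK

Sort the returned goods on the bench: stand both loose spray cans upright in the deep crate beside the can that is already there, and lay both hairbrushes lengthwise in the shallow tray, side by side, flat on their backs with the bristles up. Set each one down rather than dropping it. Leave the wide tub where it stands and keep the can already in the crate standing there.

Things in the scene. Friction and masses are not known exactly. Their poses are not given: they have to be found in the camera images.
- can_a: First loose spray can standing upright: plain cylinder 50 mm in diameter to 100 mm height with a pale band around it, then a black cap 46 mm in diameter from 104 to 155 mm (the top), fixed to the can; about 0.22 kg. Origin at the centre of its underside, z up along its axis. Best gripped by the cap.
- can_b: Second loose spray can standing upright: plain cylinder 50 mm in diameter to 100 mm height with a pale band around it, then a black cap 46 mm in diameter from 104 to 155 mm (the top), fixed to the can; about 0.22 kg. Origin at the centre of its underside, z up along its axis. Best gripped by the cap.
- brush_a: First flat paddle hairbrush lying on its back with the bristles up, 200 mm long, about 90 g. Origin at the neck, on the underside, which is also near the balance point; x runs along the brush towards the head, z up. Wooden handle from x = -100 to +5 mm, 24 mm wide (y) and 20 mm high; black head from x = 0 to 100 mm, 62 mm wide, 14 mm thick, bristles up to 30 mm above the underside. Grip it across the handle close to the neck (x about -20 mm).
- brush_b: Second flat paddle hairbrush lying on its back with the bristles up, 200 mm long, about 90 g. Origin at the neck, on the underside, which is also near the balance point; x runs along the brush towards the head, z up. Wooden handle from x = -100 to +5 mm, 24 mm wide (y) and 20 mm high; black head from x = 0 to 100 mm, 62 mm wide, 14 mm thick, bristles up to 30 mm above the underside. Grip it across the handle close to the neck (x about -20 mm).
- crate: Deep grey plastic crate fixed to the bench, open on top: outside 250 mm (x) by 170 mm (y) by 60 mm high, walls and floor 5 mm thick. Origin at the centre of its underside, z up; inner floor at z = 5 mm. One can stands in it near its +x end; the rest of the floor is free. It is on the left or the right of the bench.
- tray: Shallow grey plastic tray fixed to the bench, open on top, empty: outside 260 mm (x) by 210 mm (y) by 30 mm high, walls and floor 5 mm thick. Origin at the centre of its underside, z up; inner floor at z = 5 mm. Brushes fit only with their length along the tray's x, either way round. It is on the side opposite to the crate.
- stocked_can: The can that already stands in the crate, about 90 mm from the crate's centre along its +x and near its middle line. Loose; to stay standing in the crate. Same size and shape as the loose cans (50 mm in diameter, 155 mm high). Origin at the centre of its underside.
- tub: Wide closed tub, white with a black lid, 80 mm in diameter and 63 mm high, standing in the row with the loose cans; loose, about 0.3 kg, not to be moved. Origin at the centre of its underside.

How it is judged:
By the outcome, as a careful person would: the job done as asked, in the order asked, and still so for the second after the job is handed in, with the robot touching nothing.
It also fails if it takes over 72 s, if anything falls off the work surface, if the arm or the gripper's body presses on something with over 40 N, if the wrist force passes 120 N, or if a joint passes its speed limit or range.

ROBOT

A 6-joint arm with a two-finger parallel gripper is mounted at the origin on the work surface. World frame = base frame: x ahead of the robot, y to its left, z up, the work surface at z = 0. Lengths are in m, angles in degrees, forces in N, time in s.
With the tool pointing down it reaches from about 0.4 to 0.825 m from the base axis. Payload 7 kg.
Tool frame: the origin (TCP) lies midway between the tips of the shut fingers; the grasp point (between the pads) lies 19 mm behind it; z points along the fingers, y is the direction in which the jaws open and shut (so a half turn about z gives the same grasp; the last joint's range is limited). The gripper opens to 88 mm and grips with 3 to 60 N. Pads are 19 mm wide; open, the fingers measure 130 mm over their backs; the gripper's body (78 mm by 193 mm) begins 47 mm behind the grasp point.
Start: joints at [-60.785, 20.546, 0.682, 0, -70.136, -16.507], TCP at [0.148, -0.658, 0.227] pointing down, gripper open.
Joint ranges: [-176.03, 176.03], [-82.01, 121.73], [-58.28, 71.71], [-173.87, 95.51], [-174.79, -0.11], [-173.66, 173.66]. Speed limits (degrees/s): [136.94, 136.94, 172.46, 180, 180, 180].

INTERFACE

Orientations are given as a 3x3 rotation matrix whose columns are the frame's x, y, z axes.
In Python, from rig import robot gives the robot as it stands. Calls block until the motion is done:
- robot.goto(position, orientation): joint-space move of the TCP to a pose.
- robot.servo_line(position, ori=None, speed=0.15): straight line of the TCP; ori=None keeps the orientation; speed is the mean speed in m/s.
- robot.movej(angles): joint-space move.
- robot.move_gripper(opening): opening from 0.0 (shut) to 1.0 (fully open); the grip force is fixed at half the most; returns when the fingers have stopped.
- robot.dwell(seconds).
- robot.ik(position, orientation): joint angles nearest the present ones, or None.
- robot.grab_frame(name): name is "scene" or "top" or "wrist"; returns (picture, depth): 384x512x3 uint8, red, green, blue; 384x512 float32, m along the optical axis (not along the pixel's ray), 0 where there is no reading.
- robot.camera_info(name): a dict with "vfov" (degrees; the focal length in pixels is half the picture's height over the tangent of half this angle, whatever the lens; pixels are square), "cx", "cy" (the principal point, pixels), "view" (4x4, takes a point from world to camera coordinates); the wrist camera has in their place "T_tool_cam" (4x4, takes a point from camera to tool coordinates, whose origin is the TCP and whose axes are the flange's). Camera axes: x right, y down, z forward; pixel columns grow to the right and rows downward; lengths in m; the calibration is good to about 2 mm. The wrist camera is an equidistant fisheye: a pixel r from the principal point sees the ray r / f radians off the axis. A picture is of the moment at which its call begins: read the wrist's pose just before it. camera_info takes no time and is no camera call.
A pose or a line that the arm cannot do raises robot.Unreachable and nothing moves.
- robot.job_done(): hands the job in, once; it reports no verdict.
Readings, each from a call of its own:
- robot.read_t(): time.
- robot.read_qpos(): joint angles.
- robot.read_qvel(): joint speeds.
- robot.read_effort(): joint torques, N m.
- robot.read_position(): TCP position.
- robot.read_tcp_rot(): TCP orientation.
- robot.read_force(): force on the tool from outside, world axes, zero at the start.
- robot.read_ft_torque(): the same for the moment, N m.
- robot.read_grip_width(): opening from 0.0 (shut) to 1.0 (fully open).
Only numpy, scipy, OpenCV 4.12 (cv2) and the standard library are available. Lean on these libraries where they do the work, as an engineer would, in place of code of your own. Each camera call takes 0.05 s, during which the arm holds its last target.

## Working session

There is one attempt and no reset: what is moved stays moved. The work goes in short steps, each a Python script; the robot and the scene stay as the last script left them, time stands still between calls to the robot, and variables do not carry over. Pictures are saved under pics/ and viewed, and the job is handed in when it is done.

```bash
ls; mkdir -p pics
python3 - <<'E'
from rig import robot
import cv2,numpy as np
print(robot.read_t(), robot.read_position())
for n in ("scene","top"):
    p,d=robot.grab_frame(n); cv2.imwrite(f"pics/{n}0.png",p[:,:,::-1]); np.savez(f"pics/{n}0.npz",p=p,d=d)
    i=robot.camera_info(n); print(n,i)
print(robot.camera_info("wrist"), robot.read_tcp_rot())
E
```

```text
pics
0.0 [ 0.14833934 -0.65798682  0.22562485]
scene {'vfov': 44.77703227476424, 'cx': 265.54834704591343, 'cy': 196.8222383545971, 'view': array([[ 0.85382665,  0.52012177, -0.02129311, -0.49130392],
       [ 0.32572496, -0.56571946, -0.75753861, -0.14502199],
       [-0.40605824,  0.63987096, -0.652443  ,  1.40709739],
       [ 0.        ,  0.        ,  0.        ,  1.        ]])}
top {'vfov': 52.13569815746993, 'cx': 252.7209597578475, 'cy': 193.91928898502834, 'view': array([[-0.09439022, -0.99552286, -0.00497178,  0.05129033],
       [-0.97468169,  0.09342869, -0.20314201,  0.55661055],
       [ 0.20269702, -0.01432871, -0.97913666,  0.88124639],
       [ 0.        ,  0.        ,  0.        ,  1.        ]])}
{'vfov': 65.70646984690485, 'cx': 250.99986138687345, 'cy': 190.16654759402758, 'T_tool_cam': array([[-3.10850313e-05, -9.51021105e-01, -3.09125956e-01,
         8.38545493e-02],
       [ 9.99999679e-01, -2.77079213e-04,  7.51872023e-04,
        -1.11114859e-03],
       [-8.00698539e-04, -3.09125833e-01,  9.51020808e-01,
        -1.56955466e-01],
       [ 0.00000000e+00,  0.00000000e+00,  0.00000000e+00,
         1.00000000e+00]])} [[-9.75530846e-01 -2.19862007e-01 -5.15299176e-04]
 [-2.19862541e-01  9.75529726e-01  1.48885232e-03]
 [ 1.75347604e-04  1.56571635e-03 -9.99998759e-01]]
```

View pics/scene0.png

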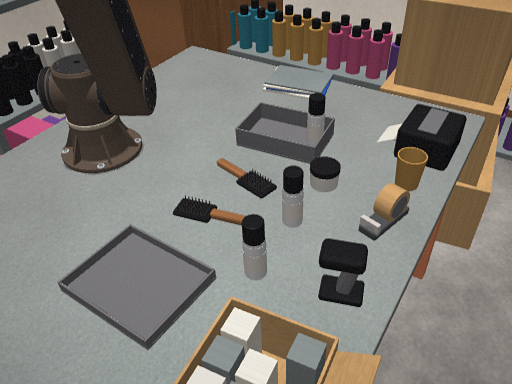

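View pics/top0.png

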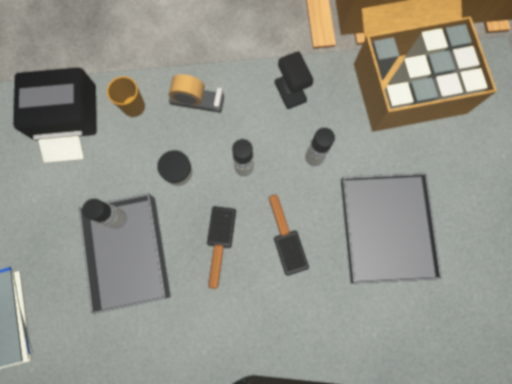

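Scene view: crate at far left (+y) with its can at the +x end, tray at right (-y), two brushes between. Top view: loose caps at about (242,148) and (323,137), tub at (174,167), stocked cap at (96,210), brush necks at about (219,245) and (284,233). Next I'll measure.

```bash
cat > h.py <<'E'
import numpy as np,cv2
def K(i,H=384):
    return H/2/np.tan(np.radians(i['vfov']/2))
def ray(i,uv,z):
    uv=np.atleast_2d(uv).astype(float);f=K(i);V=i['view'];R=V[:3,:3];t=V[:3,3]
    d=np.c_[(uv[:,0]-i['cx'])/f,(uv[:,1]-i['cy'])/f,np.ones(len(uv))]@R
    c=-R.T@t; s=(z-c[2])/d[:,2]
    return c+s[:,None]*d
def cloud(i,d):
    f=K(i);v,u=np.mgrid[:d.shape[0],:d.shape[1]]
    P=np.stack([(u-i['cx'])/f*d,(v-i['cy'])/f*d,d],-1)
    V=i['view']; return (P-V[:3,3])@V[:3,:3]
def proj(i,P):
    V=i['view'];c=np.atleast_2d(P)@V[:3,:3].T+V[:3,3];f=K(i)
    return np.c_[c[:,0]/c[:,2]*f+i['cx'],c[:,1]/c[:,2]*f+i['cy']]
E
python3 - <<'E'
from h import *
from rig import robot
np.set_printoptions(precision=4,suppress=True)
for n in("top","scene"):
    i=robot.camera_info(n);z=np.load(f"pics/{n}0.npz");p=z['p'];d=z['d'];W=cloud(i,d)
    print(n,"depth ok",(d>0).mean())
    ok=(d>0)&(W[...,0]>.3)&(W[...,0]<.9)&(abs(W[...,1])<.5)
    print("table z",np.median(W[...,2][ok]))
    hi=(ok&(W[...,2]>.135)&(W[...,2]<.2)&(p.max(-1)<70)).astype(np.uint8)
    k,l,s,c=cv2.connectedComponentsWithStats(hi)
    for j in range(1,k):
        if s[j,4]>40:
            m=l==j;q=W[m];top=q[q[:,2]>np.percentile(q[:,2],90)-.006]
            print("cap",s[j],c[j],"topz",np.percentile(q[:,2],90),"mid",(top.min(0)+top.max(0))/2,"ray",ray(i,c[j],.155)[0])
    hsv=cv2.cvtColor(p,cv2.COLOR_RGB2HSV)
    w=((hsv[...,0]<18)&(hsv[...,1]>110)&ok&(W[...,2]<.05)&(abs(W[...,1])<.3)).astype(np.uint8)
    k,l,s,c=cv2.connectedComponentsWithStats(w)
    for j in range(1,k):
        if s[j,4]>60:
            v,u=np.nonzero(l==j);Q=ray(i,np.c_[u,v],.017);r=cv2.minAreaRect((Q[:,:2]*1000).astype(np.float32))
            print("wood",s[j],"rect",r,"mean",Q.mean(0)); 
    w=((p.max(-1)<60)&ok&(W[...,2]<.05)&(abs(W[...,1])<.2)).astype(np.uint8)
    k,l,s,c=cv2.connectedComponentsWithStats(w)
    for j in range(1,k):
        if s[j,4]>200:
            v,u=np.nonzero(l==j);Q=ray(i,np.c_[u,v],.022);r=cv2.minAreaRect((Q[:,:2]*1000).astype(np.float32))
            print("head",s[j],"rect",r,"mean",Q.mean(0))
    # containers: grey low-saturation rim
    for nm,zlo,zhi,sg,sz in(("crate",.045,.075,1,.06),("tray",.02,.042,-1,.03)):
        m=(ok&(W[...,2]>zlo)&(W[...,2]<zhi)&(W[...,1]*sg>.12)&(p.max(-1)<120)&(W[...,0]<.75)).astype(np.uint8)
        k,l,s,c=cv2.connectedComponentsWithStats(m,connectivity=8)
        j=1+np.argmax(s[1:,4]);q=W[l==j]
        print(nm,s[j],cv2.minAreaRect((q[:,:2]*1000).astype(np.float32)))
E
```

```text
top depth ok 0.9960123697916666
table z 0.0013426233140792472
cap [313 129  21  21 279] [323.2043 138.0789] topz 0.15580834727070678 mid [ 0.6509 -0.1679  0.1543] ray [ 0.6488 -0.1665  0.155 ]
cap [234 141  18  20 244] [241.5287 149.6639] topz 0.15613822661404989 mid [0.6417 0.0137 0.1543] ray [0.6395 0.0147 0.155 ]
cap [ 82 200  26  21 395] [ 94.5089 209.643 ] topz 0.1615734734624272 mid [0.5379 0.3399 0.16  ] ray [0.5368 0.3373 0.155 ]
wood [126 102  18  14  65] rect ((820.4483032226562, 280.9640197753906), (23.911251068115234, 45.40756607055664), 30.171524047851562) mean [0.8222 0.2797 0.017 ]
wood [270 195  19  41 335] rect ((508.9577331542969, -61.00742721557617), (101.3968505859375, 20.242652893066406), 12.024099349975586) mean [ 0.508  -0.0615  0.017 ]
wood [209 245  14  43 367] rect ((400.2413024902344, 103.42737579345703), (20.640193939208984, 101.37474060058594), 77.52892303466797) mean [0.4    0.1035 0.017 ]
head [276  78  29  30 333] rect ((833.04248046875, -126.82992553710938), (82.13410949707031, 52.574012756347656), 17.012563705444336) mean [ 0.8202 -0.1248  0.022 ]
he
[... 1568 characters left out ...]
.87721252441406), (69.3629150390625, 100.93647003173828), 77.16180419921875) mean [0.5066 0.0659 0.022 ]
head [173 196  44  27 654] rect ((426.98773193359375, -91.96345520019531), (98.51526641845703, 72.32124328613281), 11.911783218383789) mean [ 0.4266 -0.0967  0.022 ]
head [318 275  46  32 866] rect ((843.3565063476562, -139.78231811523438), (88.33699035644531, 65.75213623046875), 17.308975219726562) mean [ 0.8443 -0.1445  0.022 ]
crate [235 103 100  49 798] ((454.9955139160156, 313.1444396972656), (249.1951904296875, 179.0723876953125), 6.0631279945373535)
tray [  58  225  158  119 1110] ((455.3032531738281, -330.66217041015625), (209.4869842529297, 261.14178466796875), 87.65554809570312)
```

Run:
```python
import cv2
a=cv2.imread("pics/top0.png"); cv2.imwrite("pics/top0z.png",cv2.resize(a[110:330,60:460],None,fx=2,fy=2,interpolation=cv2.INTER_CUBIC))
```

```text
(no output)
```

View pics/top0z.png

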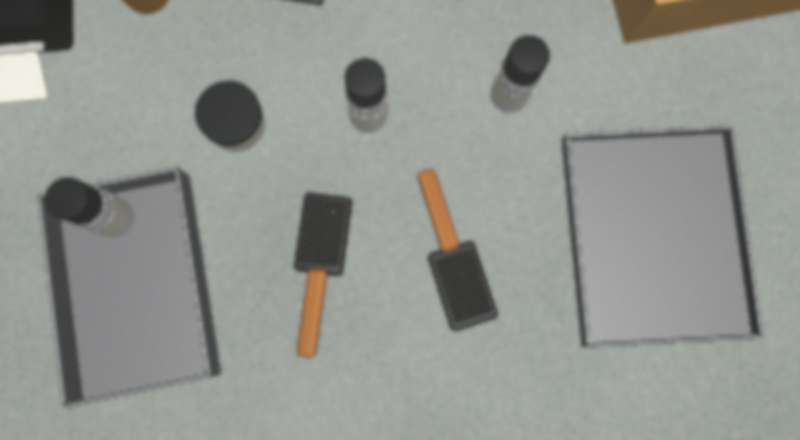

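Run:
```python
from h import *
from rig import robot
np.set_printoptions(precision=4,suppress=True)
i=robot.camera_info("top")
for nm,z,q in(("tray",.03,[(565,136),(730,130),(759,334),(585,346)]),("crate",.06,[(42,198),(183,170),(219,374),(67,403)])):
    P=ray(i,np.array(q)/2+[60,110],z);print(nm,P[:,:2],P.mean(0),[np.linalg.norm(P[k]-P[(k+1)%4]) for k in range(4)])
print(ray(i,[174,166],.063))
print(robot.ik([.5,-.2,.42],np.array([[1,0,0],[0,-1,0],[0,0,-1.]])),robot.ik([.5,0,.42],np.array([[-1,0,0],[0,1,0],[0,0,-1.]])))
```

```text
tray [[ 0.5835 -0.2276]
 [ 0.5716 -0.4322]
 [ 0.3239 -0.4208]
 [ 0.3295 -0.2153]] [ 0.4521 -0.324   0.03  ] [np.float64(0.20497315574541322), np.float64(0.2479145560434499), np.float64(0.20564678484671736), np.float64(0.25426853722391124)]
crate [[0.5609 0.4069]
 [0.5788 0.2389]
 [0.3392 0.2083]
 [0.3237 0.3802]] [0.4506 0.3086 0.06  ] [np.float64(0.1689585082326144), np.float64(0.24160306490852113), np.float64(0.17265687894936016), np.float64(0.23868511682569502)]
[[0.6444 0.181  0.063 ]]
[ -0.9366   3.7745   3.6443   0.     -89.8697  90.9366] [  22.5569   -0.1757   -0.4669    0.      -89.7088 -112.5569]
```

```bash
cat >> h.py <<'E'
def R(yaw):
    c,s=np.cos(np.radians(yaw)),np.sin(np.radians(yaw))
    return np.array([[-c,-s,0],[-s,c,0],[0,0,-1.]])
def wshot(robot,name):
    p=np.array(robot.read_position());Rm=np.array(robot.read_tcp_rot());im,d=robot.grab_frame("wrist")
    i=robot.camera_info("wrist");T=np.eye(4);T[:3,:3]=Rm;T[:3,3]=p;T=T@i['T_tool_cam']
    np.savez(f"pics/{name}.npz",p=im,d=d,T=T,f=K(i),cx=i['cx'],cy=i['cy']);cv2.imwrite(f"pics/{name}.png",im[:,:,::-1])
    return load(name)
def load(name): return dict(np.load(f"pics/{name}.npz"))
def wdir(w,uv):
    uv=np.atleast_2d(uv).astype(float);a=uv-[w['cx'],w['cy']];r=np.hypot(*a.T)+1e-9;t=r/w['f']
    return np.c_[a/r[:,None]*np.sin(t)[:,None],np.cos(t)]
def wray(w,uv,z):
    d=wdir(w,uv)@w['T'][:3,:3].T;c=w['T'][:3,3];return c+((z-c[2])/d[:,2])[:,None]*d
def wcloud(w):
    v,u=np.mgrid[:384,:512];dd=wdir(w,np.c_[u.ravel(),v.ravel()]);dd=dd/np.maximum(dd[:,2:],.05)*w['d'].ravel()[:,None]
    return (dd@w['T'][:3,:3].T+w['T'][:3,3]).reshape(384,512,3)
E
python3 - <<'E'
from h import *
from rig import robot
robot.goto([.50,-.08,.40],R(0));print(robot.read_t(),robot.read_position())
wshot(robot,"w1")
E
```

```text
2.5833 [ 0.49997578 -0.08047911  0.39974721]
```

View pics/w1.png

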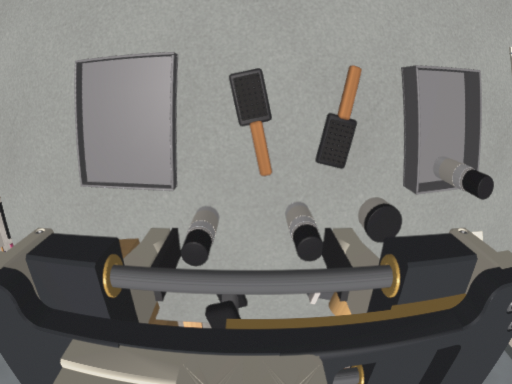

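The wrist picture shows everything at once: tray at left (77–177, 55–189), brushes at about (254,118) and (340,115), caps at about (197,250) and (307,243), tub at (382,221), crate at right (403–480, 67–190) with the stocked cap at (480,185).

Run:
```python
from h import *
from rig import robot
np.set_printoptions(precision=4,suppress=True)
w=load("w1");W=wcloud(w);p=w['p'];d=w['d'];ok=d>0
print("table",np.median(W[...,2][60:150,190:225]), "traydepth",np.median(W[100:150,110:150,2]))
hsv=cv2.cvtColor(p,cv2.COLOR_RGB2HSV)
for nm,box in(("capR",(180,225,216,268)),("capL",(288,225,325,262)),("stock",(455,165,495,200)),("tub",(355,195,405,245))):
    x0,y0,x1,y1=box;S=np.zeros((384,512),bool);S[y0:y1,x0:x1]=1
    q=W[S&ok];zt=.063 if nm=="tub" else .155
    q=q[(abs(q[:,2]-zt)<.008)];print(nm,len(q),"mid",(np.percentile(q,2,0)+np.percentile(q,98,0))/2,"med",np.median(q,0))
for nm,box in(("wR",(245,110,280,180)),("wL",(335,60,365,125))):
    x0,y0,x1,y1=box;S=np.zeros((384,512),bool);S[y0:y1,x0:x1]=1
    v,u=np.nonzero(S&(hsv[...,0]<18)&(hsv[...,1]>110));Q=wray(w,np.c_[u,v],.017);print(nm,cv2.minAreaRect((Q[:,:2]*1000).astype(np.float32)),Q.mean(0))
for nm,box in(("hR",(225,62,275,130)),("hL",(310,108,360,172))):
    x0,y0,x1,y1=box;S=np.zeros((384,512),bool);S[y0:y1,x0:x1]=1
    v,u=np.nonzero(S&(p.max(-1)<75));Q=wray(w,np.c_[u,v],.018);print(nm,cv2.minAreaRect((Q[:,:2]*1000).astype(np.float32)),Q.mean(0))
for nm,z,c in(("tray",.03,[(174,188),(81,186),(76,61),(176,53)]),("crate",.06,[(480,188),(408,193),(403,67),(480,70)])):
    P=wray(w,c,z);print(nm,P[:,:2],P.mean(0),[np.linalg.norm(P[k]-P[(k+1)%4]).round(4) for k in range(4)])
im=cv2.resize(p[40:270,60:500,::-1],None,fx=1.8,fy=1.8,interpolation=cv2.INTER_CUBIC);cv2.imwrite("pics/w1z.png",im)
```

```text
table -0.0011995139335034266 traydepth 0.0036407792808438866
capR 562 mid [ 0.6522 -0.171   0.1521] med [ 0.6513 -0.1711  0.1535]
capL 554 mid [0.6434 0.0101 0.152 ] med [0.6421 0.0102 0.1536]
stock 399 mid [0.5398 0.3369 0.1541] med [0.5394 0.3329 0.1586]
tub 1026 mid [0.6462 0.1798 0.0602] med [0.6446 0.1779 0.0618]
wR ((510.48822021484375, -63.43016052246094), (101.90567016601562, 21.027084350585938), 11.624629974365234) [ 0.509  -0.0637  0.017 ]
wL ((401.2430725097656, 100.51644897460938), (23.43490219116211, 102.96532440185547), 77.73017883300781) [0.4017 0.1004 0.017 ]
hR ((416.32025146484375, -82.94331359863281), (96.1511001586914, 59.194210052490234), 11.958098411560059) [ 0.4163 -0.0819  0.018 ]
hL ((494.0616760253906, 77.85125732421875), (59.33272171020508, 96.27877044677734), 77.11725616455078) [0.4945 0.0773 0.018 ]
tray [[ 0.5828 -0.2275]
 [ 0.5778 -0.4356]
 [ 0.3225 -0.4219]
 [ 0.3328 -0.2133]] [ 0.454  -0.3246  0.03  ] [np.float64(0.2081), np.float64(0.2557), np.float64(0.2088), np.float64(0.2504)]
crate [[0.573  0.4242]
 [0.5836 0.2246]
 [0.347  0.1899]
 [0.3214 0.3841]] [0.4562 0.3057 0.06  ] [np.float64(0.1999), np.float64(0.2392), np.float64(0.1959), np.float64(0.2548)]
```

View pics/w1z.png

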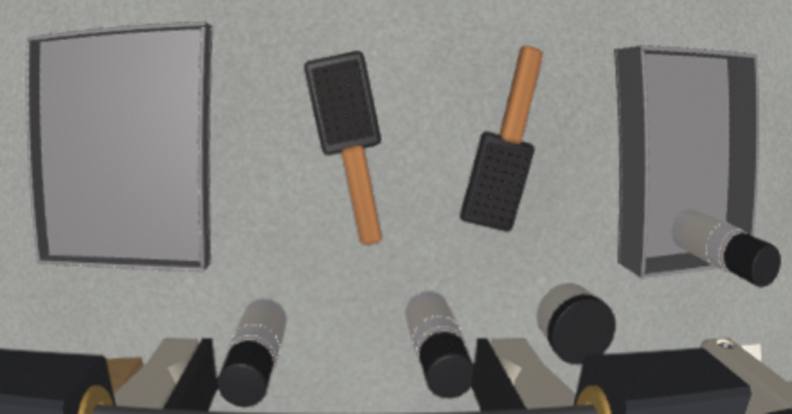

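Run:
```python
from h import *
from rig import robot
np.set_printoptions(precision=4,suppress=True)
w=load("w1");W=wcloud(w);p=w['p']
s=lambda q:np.array(q)/1.8+[60,40]
P=wray(w,s([(757,266),(640,275),(641,46),(757,55)]),.06);print("crate",P[:,:2],P.mean(0),[np.linalg.norm(P[k]-P[(k+1)%4]).round(4) for k in range(4)])
for n in(0,2):print(np.degrees(np.arctan2(*(P[(n+1)%4]-P[n])[[0,1]])))
for r in (90,110,130,150):
    print(r,[tuple((W[r,c]*1000).round(0).astype(int)) for c in range(404,484,6)])
i=cv2.imread("pics/w1.png")[45:215,390:500];cv2.imwrite("pics/cr.png",cv2.resize(i,None,fx=4,fy=3.5,interpolation=cv2.INTER_CUBIC)[:600])
```

```text
crate [[0.5724 0.4259]
 [0.5832 0.2426]
 [0.3403 0.2183]
 [0.3222 0.3858]] [0.4546 0.3182 0.06  ] [np.float64(0.1836), np.float64(0.2441), np.float64(0.1685), np.float64(0.2534)]
176.63151952114168
-6.162492165533116
90 [(np.int64(386), np.int64(223), np.int64(6)), (np.int64(386), np.int64(222), np.int64(33)), (np.int64(386), np.int64(222), np.int64(55)), (np.int64(381), np.int64(268), np.int64(5)), (np.int64(379), np.int64(284), np.int64(4)), (np.int64(377), np.int64(300), np.int64(3)), (np.int64(375), np.int64(315), np.int64(5)), (np.int64(373), np.int64(333), np.int64(4)), (np.int64(370), np.int64(350), np.int64(5)), (np.int64(368), np.int64(367), np.int64(5)), (np.int64(365), np.int64(386), np.int64(4)), (np.int64(364), np.int64(386), np.int64(26)), (np.int64(364), np.int64(384), np.int64(48)), (np.int64(356), np.int64(449), np.int64(0))]
110 [(np.int64(427), np.int64(228), np.int64(2)), (np.int64(425), np.int64(225), np.int64(32)), (np.int64(423), np.int64(227), np.int64(52)), (np.int64(422), np.int64(272), np.int64(3)), (np.int64(421), np.int64(287), np.int64(4)), (np.int64(419
[... 974 characters left out ...]
np.int64(47)), (np.int64(449), np.int64(460), np.int64(0))]
150 [(np.int64(509), np.int64(236), np.int64(2)), (np.int64(504), np.int64(236), np.int64(27)), (np.int64(500), np.int64(235), np.int64(52)), (np.int64(507), np.int64(281), np.int64(3)), (np.int64(506), np.int64(296), np.int64(5)), (np.int64(505), np.int64(314), np.int64(2)), (np.int64(504), np.int64(331), np.int64(3)), (np.int64(503), np.int64(348), np.int64(4)), (np.int64(502), np.int64(365), np.int64(5)), (np.int64(501), np.int64(385), np.int64(3)), (np.int64(500), np.int64(400), np.int64(8)), (np.int64(416), np.int64(-81), np.int64(557)), (np.int64(491), np.int64(400), np.int64(50)), (np.int64(497), np.int64(469), np.int64(-1))]
```

View pics/cr.png

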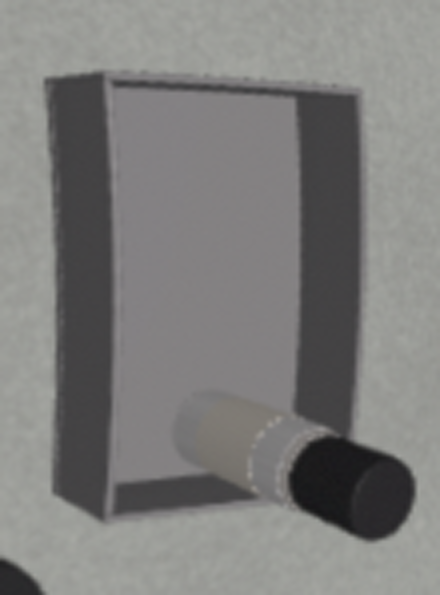

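```bash
cat >> h.py <<'E'
def can(robot,src,dst,yaw_p,yaw_d,name):
    G=.115;H=.285
    robot.goto([*src,H-.03],R(yaw_p)); w=wshot(robot,name+"_a")
    robot.servo_line([*src,G],speed=.2)
    robot.move_gripper(0); print("grip",robot.read_grip_width(),robot.read_force(),robot.read_t())
    robot.servo_line([*src,H],speed=.25); print("lift",robot.read_grip_width(),robot.read_force())
    robot.goto([*dst,H],R(yaw_d)); f0=np.array(robot.read_force());print(f0)
    robot.servo_line([*dst,G+.03],speed=.25);f0=np.array(robot.read_force())
    robot.servo_line([*dst,G+.0065],speed=.06)
    for k in range(6):
        f=np.array(robot.read_force())-f0
        if f[2]>1.5: break
        p=robot.read_position();robot.servo_line([*dst,G+.0055-.001*k],speed=.02)
    print("down",k,f,robot.read_position(),robot.read_grip_width())
    robot.move_gripper(1.0)
    robot.servo_line([*dst,G+.07],speed=.25);print("t",robot.read_t())
E
python3 - <<'E'
from h import *
from rig import robot
for q,y in(([.643,.0105],0),([.652,-.1705],0),([.4645,.316],6.4),([.390,.3078],6.4)):
    for z in(.285,.115):print(q,z,robot.ik([*q,z],R(y)))
can(robot,[.643,.0105],[.390,.3078],0,6.4,"c1")
wshot(robot,"c1_b")
E
```

```text
[0.643, 0.0105] 0.285 [  18.2880347    15.87467248    1.58658079    0.          -75.71190831
 -108.2880347 ]
[0.643, 0.0105] 0.115 [  18.2880347    22.56673712  -11.7401023     0.          -55.69316058
 -108.2880347 ]
[0.652, -0.1705] 0.285 [  1.88018324  18.86417038   5.76795746   0.         -76.90378708
 -91.88018324]
[0.652, -0.1705] 0.115 [  1.88018324  25.16406936  -7.50774693   0.         -57.32818371
 -91.88018324]
[0.4645, 0.316] 0.285 [  54.18996086    7.97768557   -8.50521307    0.          -73.51710136
 -137.78996086]
[0.4645, 0.316] 0.115 [  54.18996086   15.66206406  -22.27544037    0.          -52.06249557
 -137.78996086]
[0.39, 0.3078] 0.285 [  60.99033802    1.47356788  -15.73546214    0.          -72.79096998
 -144.59033802]
[0.39, 0.3078] 0.115 [  60.99033802    9.90716995  -30.15601931    0.          -49.93681074
 -144.59033802]
grip 0.5194295667775759 [0.01668223 0.19232677 0.88863042] 5.175
lift 0.5211701825255421 [ 0.45197253 -0.73233224 -2.9802245 ]
[ 0.39686611  0.28831234 -1.92194616]
down 2 [ 0.24800278 -0.53576703  2.3025194 ] [0.39026014 0.30805458 0.11991237] 0.5220672326789008
t 10.4917
```

```bash
python3 -c "
import cv2,numpy as np
cv2.imwrite('pics/c1ab.png',cv2.resize(np.hstack([cv2.imread('pics/c1_a.png'),cv2.imread('pics/c1_b.png')]),(800,300)))"
```

```text
(no output)
```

View pics/c1ab.png

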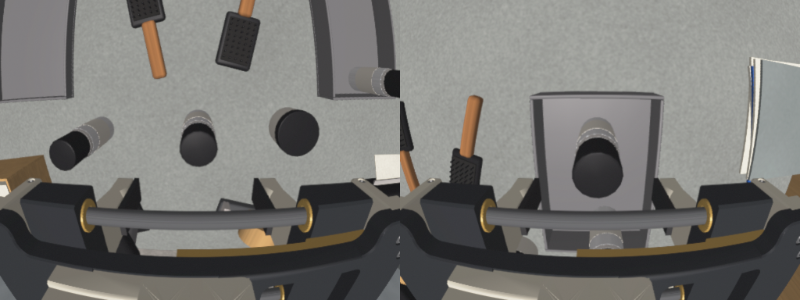

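Can one gripped cleanly (width 0.52) and stands upright in the crate in the right half at about (597,165). Now the second can.

```bash
python3 - <<'E'
from h import *
from rig import robot
can(robot,[.652,-.1705],[.4645,.316],0,6.4,"c2")
wshot(robot,"c2_b")
robot.servo_line([.4645,.316,.25],speed=.3)
robot.goto([.46,.03,.30],R(0)); wshot(robot,"w2"); print(robot.read_t())
E
python3 -c "
import cv2,numpy as np
cv2.imwrite('pics/c2ab.png',cv2.resize(np.hstack([cv2.imread('pics/c2_b.png'),cv2.imread('pics/w2.png')]),(800,300)))"
```

```text
grip 0.5221344855050486 [-0.88728163  0.65778215  1.44969659] 14.175
lift 0.5233992821743589 [-0.12659011  0.57416631 -2.66837572]
[ 0.33270175  0.838943   -2.19116287]
down 2 [-0.92829123 -1.1064015   4.22121353] [0.46474518 0.31620449 0.11998768] 0.5196881285454003
t 19.9333
21.5167
```

View pics/c2ab.png

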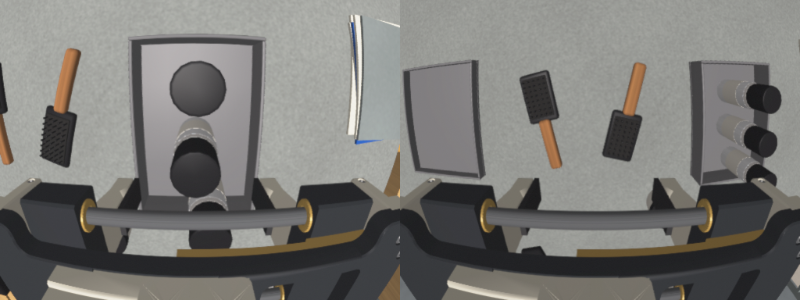

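All three cans stand in a row in the crate (right half: caps at about (767,97), (760,141), (760,175)). I'll measure the brushes again from this closer view.

Run:
```python
from h import *
np.set_printoptions(precision=4,suppress=True)
w=load("w2");p=w['p'];hsv=cv2.cvtColor(p,cv2.COLOR_RGB2HSV)
S=np.zeros((384,512),bool);S[70:225,145:320]=1
for nm,m,z in(("wood",S&(hsv[...,0]<18)&(hsv[...,1]>110),.017),("head",S&(p.max(-1)<75),.018)):
    k,l,s,c=cv2.connectedComponentsWithStats(m.astype(np.uint8))
    for j in range(1,k):
        if s[j,4]>300:
            v,u=np.nonzero(l==j);Q=wray(w,np.c_[u,v],z);print(nm,cv2.minAreaRect((Q[:,:2]*1000).astype(np.float32)),Q.mean(0))
# tray rim corners
im=cv2.resize(p[60:240,0:320,::-1],None,fx=2.5,fy=2.5,interpolation=cv2.INTER_CUBIC);cv2.imwrite("pics/w2z.png",im)
```

```text
wood ((400.8262939453125, 101.51007843017578), (22.93583106994629, 102.53089141845703), 77.4427261352539) [0.4008 0.1016 0.017 ]
wood ((509.79913330078125, -61.70881652832031), (102.32984161376953, 23.155353546142578), 12.190906524658203) [ 0.508  -0.0622  0.017 ]
head ((415.027587890625, -80.0086669921875), (95.8036880493164, 59.442832946777344), 11.51255989074707) [ 0.4156 -0.0802  0.018 ]
head ((492.67578125, 80.24797058105469), (59.09838104248047, 96.13521575927734), 77.33721160888672) [0.4929 0.0799 0.018 ]
```

```bash
cat >> h.py <<'E'
def brush(robot,src,yaw_p,dst,yaw_d,name):
    G=.004;H=.12
    robot.goto([*src,H],R(yaw_p)); robot.move_gripper(.7)
    robot.servo_line([*src,.03],speed=.2);robot.servo_line([*src,G],speed=.06)
    robot.move_gripper(0); print("grip",robot.read_grip_width(),robot.read_force(),robot.read_t())
    robot.servo_line([*src,H],speed=.2); print("lift",robot.read_grip_width(),robot.read_force())
    wshot(robot,name+"_l")
    robot.goto([*dst,H],R(yaw_d))
    robot.servo_line([*dst,G+.025],speed=.2);f0=np.array(robot.read_force())
    robot.servo_line([*dst,G+.0065],speed=.05)
    for k in range(6):
        f=np.array(robot.read_force())-f0
        if f[2]>1.2: break
        robot.servo_line([*dst,G+.0055-.001*k],speed=.02)
    print("down",k,f,robot.read_position(),robot.read_grip_width())
    robot.move_gripper(.5)
    robot.servo_line([*dst,H],speed=.15);print("t",robot.read_t())
    wshot(robot,name+"_d")
E
python3 - <<'E'
from h import *
from rig import robot
brush(robot,[.482,-.067],11.7,[.4717,-.3735],-2.8,"b1")
E
python3 -c "
import cv2,numpy as np
cv2.imwrite('pics/b1.png',cv2.resize(np.hstack([cv2.imread('pics/b1_l.png'),cv2.imread('pics/b1_d.png')]),(800,300)))"
```

```text
grip 0.27348107360740725 [-0.01783055 -0.68115712  1.11837803] 24.9083
lift 0.2665865578755185 [-0.47677464  0.58464439 -1.49900898]
down 2 [-1.38106307  2.88868564  3.72970716] [ 0.47192993 -0.37362681  0.00912094] 0.2711115571327108
t 29.9833
```

View pics/b1.png

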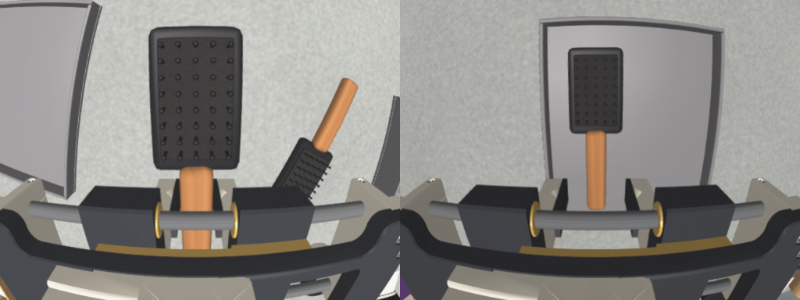

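Brush one lies flat in the left part of the tray, parallel to its sides. Now the second.

```bash
python3 - <<'E'
from h import *
from rig import robot
brush(robot,[.4273,.0953],-12.6,[.4363,-.2757],-2.8,"b2")
robot.goto([.44,-.2,.35],R(0));wshot(robot,"w3");print(robot.read_t())
E
python3 -c "
import cv2,numpy as np
cv2.imwrite('pics/b2.png',cv2.resize(np.hstack([cv2.imread('pics/b2_d.png'),cv2.imread('pics/w3.png')]),(800,300)))"
```

```text
grip 0.26936339586078106 [ 0.33033626 -0.06458698  1.14165169] 34.1917
lift 0.27310465466454126 [ 0.01337905 -0.12158165 -1.04209599]
down 2 [-2.50104633  0.65554669  6.17513473] [ 0.43649651 -0.27579456  0.00907705] 0.27334346000315246
t 39.475
40.5333
```

View pics/b2.png

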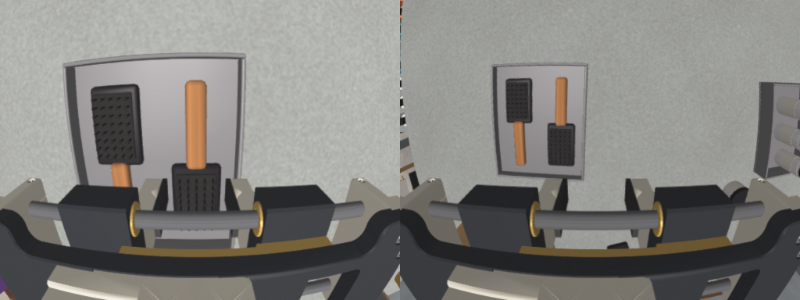

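Both brushes lie side by side inside the tray (right half: (518,108) and (560,120)). One last check of the whole bench.

Run:
```python
from h import *
from rig import robot
np.set_printoptions(precision=4,suppress=True)
P=[robot.grab_frame(n) for n in("scene","top")]
cv2.imwrite("pics/end.png",cv2.resize(np.hstack([P[0][0],P[1][0]])[:,:,::-1],(800,300)))
w=load("w3");W=wcloud(w);q=W[(W[...,0]>.32)&(W[...,0]<.58)&(W[...,1]<-.23)&(W[...,1]>-.42)&(W[...,2]<.08)];print("tray max z",np.percentile(q[:,2],[50,99]))
i=robot.camera_info("scene");W=cloud(i,P[0][1])
m=((W[...,2]>.15)&(W[...,2]<.175)&(W[...,0]>.3)&(W[...,0]<.6)&(W[...,1]>.25)&(W[...,1]<.4)).astype(np.uint8)
k,l,s,c=cv2.connectedComponentsWithStats(m)
for j in range(1,k):
    if s[j,4]>30: print("cap",np.median(W[l==j],0))
# tub before/after
z=np.load("pics/top0.npz");it=robot.camera_info("top")
for d in(z['d'],P[1][1]):
    W=cloud(it,d);q=W[(abs(W[...,2]-.063)<.01)&(abs(W[...,0]-.645)<.06)&(abs(W[...,1]-.18)<.06)];print("tub",len(q),np.median(q,0))
```

```text
tray max z [0.0046 0.0331]
cap [0.3946 0.3018 0.1591]
cap [0.4701 0.3077 0.1593]
cap [0.5435 0.3304 0.1595]
tub 844 [0.6462 0.1831 0.0628]
tub 19 [0.6467 0.2204 0.0628]
```

View pics/end.png

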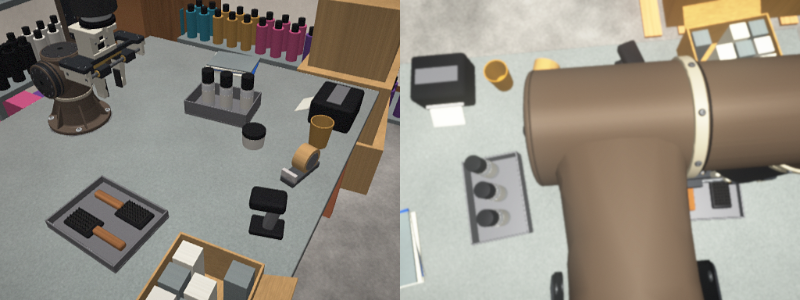

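The arm hides the tub in the top view, so I'll compare it in the scene view instead, then hand in. The scene view shows all three cans standing and both brushes flat in the tray.

Run:
```python
from h import *
from rig import robot
np.set_printoptions(precision=4,suppress=True)
i=robot.camera_info("scene")
for d in(np.load("pics/scene0.npz")['d'],robot.grab_frame("scene")[1]):
    W=cloud(i,d);q=W[(abs(W[...,2]-.063)<.01)&(abs(W[...,0]-.645)<.06)&(abs(W[...,1]-.18)<.06)];print("tub",len(q),np.median(q,0))
robot.job_done();print(robot.read_t())
```

```text
tub 521 [0.6506 0.1747 0.0629]
tub 528 [0.651  0.1744 0.063 ]
the job is handed in; nothing more can be done
the job is handed in; nothing more can be done
```

I handed the job in at about 41 s. Both loose cans stand upright in the crate in a row with the can that was already there. After that I laid both brushes in the tray. They lie lengthwise, side by side and bristles up, with their heads pointing opposite ways. Everything was lowered until the wrist felt light contact (2–6 N) and then released.

**Last checks:**
- **Cans:** all three cap tops read 159 mm high (160 mm expected). The stocked can is where it was, to within measuring error.
- **Brushes:** 99% of the tray's points lie below 33 mm, which fits brushes lying flat on the tray floor.
- **Tub:** it moved by less than 1 mm in the scene camera. The arm hid it in the top camera, so that comparison was not usable.
- **Cameras:** the scene and top views disagreed by about 5–8 mm on positions. I worked from the wrist camera, and all four grasps closed at the expected widths.

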